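# Bring the syringe pump's pusher up to the plunger by its thumbwheel

## Task

Make the syringe pump ready to run: first swing the red-tipped clamp fully down onto the glass barrel, then roll the recessed thumbwheel in the top of the drive head with a fingertip until the pusher block rests against the end of the plunger without pushing the plunger in. Roll it with light pressure (never more than 12 N on the wheel), move the pusher by the wheel only and keep your hand off it and the plunger, let go of everything at the end and leave the bottle, vial rack and beaker where they stand.

Things in the scene. Friction and masses are not known exactly. Their poses are not given: they have to be found in the camera images.
- tray: Fixed steel drip tray, 190 (x) by 350 (y) mm, rim 12 mm high; origin under its centre, on the bench. The light grey syringe pump stands in it, square and centred, base 130 by 290 mm. z is up, x from the pump's keypad side to its back, y along the syringe from the syringe end to the drive head. The drive head, at the +y end, is 110 (x) by 60 (y) mm. Highest: 160 mm, open clamp 190 mm.
- wheel_slot (a point): Nominal centre of the thumbwheel's slot in the drive head's flat cover: tray x = 0, y = +115 mm, 137 mm above the bench. The point is fixed to the tray: the pump's screw feet set the whole pump up to 9 mm higher or lower, not measured, so find the wheel by touch. Slot 38 (x) by 18 (y) mm. In it a black knurled wheel with orange marks, 40 mm diameter, 14 mm wide, rim 6 mm proud of the cover.
- wheel (a joint): Wheel angle, rad, about a line along tray y: grows as its top rolls to tray +x (the back), which drives the pusher to the plunger, 4 mm per rad (0.2 mm per mm of rim): 2 to 5 strokes of 20 mm. The rim takes 4 N to turn freely, 9 N once the pusher pushes the plunger. Stays where left. Over 12 N on the wheel is too hard; 6 to 8 N down rolls it. The pump's soft feet give 1 mm per 10 N.
- pusher (a joint): Travel of the pusher block (grey, blue cap, steel face, 60 by 24 mm, top about 150 mm up, between drive head and plunger) along tray -y, in m: 0 fully back, 0 to 0.012 at the start. At 0.018 its face meets the plunger's end; 0.0165 counts as there. It is moved only by the wheel, not by hand.
- plunger (a joint): How far the steel plunger (thumb disc 22 mm across, facing the pusher, axis about 122 mm up) has been pushed into the barrel, m: 0 at the start. It slides stiffly (25 N) along tray -y and does not come back; 0.002 is too far. Not to be moved by hand.
- clamp (a joint): Angle of the barrel clamp, rad: 0 = fully down on the barrel (bar level), grows as it opens upwards, 0.35 to 0.65 at the start; under 0.06 is down. Its stiff hinge holds it where it is left; 2 to 3 N shuts it. Hinge line along tray y at tray x = +30 mm, about 136 mm up; the aluminium bar with a red end, 16 mm wide (y), 7 mm thick, reaches 56 mm from the hinge to tray -x over the barrel.
- barrel_mid (a point): Nominal top of the glass barrel (17 mm diameter, along tray y) under the clamp: tray x = 0, y = -85 mm, 130.5 mm up (pump height again 9 mm uncertain). With the clamp down its bar's upper face is 140 mm up here. Pressing straight down above this point, from 200 mm up or higher, shuts the clamp.
- bottle_center (a point): Amber bottle with blue cap, 70 mm diameter, 150 mm tall, standing on the bench; this point is on its axis 70 mm up. Bystander.
- rack_center (a point): Blue vial rack, 60 by 105 mm, 37 mm tall with its vials, on the bench; this point is its middle, 18 mm up. Bystander.
- beaker_center (a point): Empty glass beaker, 68 mm diameter, 85 mm tall, on the bench; this point is on its axis 42 mm up. Bystander.

How it is judged:
On the way, in this order (a step that is already met when the one before it is completed fails the run):
1. the clamp is fully down on the barrel (value of joint clamp below 0.06 rad), for 0.2 s.
2. the pusher has been brought up to the plunger's end (value of joint pusher above 0.0165 m and value of joint clamp below 0.06 rad), for 0.2 s.
At the end, for the whole second after the job is handed in: The clamp is down (within 0.06 rad), the pusher's face rests against the plunger's end (within 1.5 mm), the plunger has not been pushed in by 2 mm or more, and the wheel is let go (all of step 2 and value of joint plunger below 0.002 m and contact force between the fingers and wheel below 0.1 N); the robot touches nothing.
It fails at once if the thumbwheel is pressed with more than 12 N (contact force between any of the fingers, the arm and wheel above 12 N).
It fails at once if the plunger is pushed in by more than 2 mm (value of joint plunger above 0.002 m).
It fails at once if the pusher or the plunger is pushed by hand (contact force between any of the fingers, the arm and pusher above 2 N or contact force between any of the fingers, the arm and plunger above 2 N).
It fails at once if the bottle, vial rack or beaker is moved by more than 15 mm (distance of any of bottle_center, rack_center, beaker_center from where it was at the start of the episode above 0.015 m).
It also fails if it takes over 72 s, if anything falls off the work surface, if the arm or the gripper's body presses on something with over 40 N, if the wrist force passes 120 N, or if a joint passes its speed limit or range.

## Robot

A 7-joint arm with a two-finger parallel gripper is mounted at the origin on the work surface. World frame = base frame: x ahead of the robot, y to its left, z up, the work surface at z = 0. Lengths are in m, angles in rad, forces in N, time in s.
With the tool pointing down it reaches from about 0.425 to 0.95 m from the base axis. Payload 4.7 kg.
Tool frame: the origin (TCP) lies at the very end of the fingers, on their centre line; the grasp point (between the pads) lies 19 mm behind it; z points along the fingers, y is the direction in which the jaws open and shut (so a half turn about z gives the same grasp; the last joint's range is limited). The gripper opens to 85 mm and grips with 20 to 120 N. Pads are 22 mm wide; open, the fingers measure 114 mm over their backs; the gripper's body (76 mm by 85 mm) begins 54 mm behind the grasp point. The pads swing forward as they close: fully open they stand 13 mm farther back than shut.
Start: joints at [-1.258, 0.469, -0.049, 1.532, 0.024, 1.141, -0.082], TCP at [0.226, 0.636, 0.231] pointing down, gripper open.
Joint ranges: [-2.59, 2.59], [-0.33, 1.99], [-1.39, 1.29], [0.1, 2.45], [-1.04, 4.18], [0.21, 1.99], [-2.66, 2.66]. Speed limits (rad/s): [2.57, 2.57, 3.14, 3.14, 3.14, 3.14, 3.14].

## Interface

Orientations are given as a 3x3 rotation matrix whose columns are the frame's x, y, z axes.
In Python, from station import bot gives the robot as it stands.
- The arm moves only by the tool jog_arm, never from a script. Its argument "commands" is a list that holds one entry, the list of rows, each a list of 7 numbers: the shift along the world's x, y, z in cm, then the turn, a rotation vector about the world's x, y, z in rad, then the finger opening in cm, from 0 to 8.54. In form: [[[dx, dy, dz, wx, wy, wz, grip], ...]]. A call has 1 to 5 rows; each row shifts and turns the commanded pose from where the row before left it; what a row does not reach is not made up. A row lasts 1/10 s, in which the tool goes at most 50 mm and 8.59 degrees, less where a joint would pass 70% of its speed; a pose out of reach is approached as far as the arm can. A call is refused whole if a number of a shift passes 5 or a number of a turn 0.15, either way. A call with a gripper value outside its range is refused whole. The fingers move at their own pace and stop on an object; "newtons" is the grip in N (left out, the last holds). Time passes only in rows, so rows that do not move let the fingers close. It gives the time, the measured TCP pose, the force and the opening at its end, in the units of the state.
- bot.get_obs(): the state, without advancing time (a new reading comes with each control period).
- bot.grab_frame(name): name is "scene" or "top" or "wrist"; returns (picture, depth): 480x640x3 uint8, red, green, blue; 480x640 float32, m along the optical axis (not along the pixel's ray), 0 where there is no reading.
- bot.get_calibration(name): a dict with "camera_matrix" (3x3 intrinsics, pixels), "extrinsics" (4x4, takes a point from world to camera coordinates); the wrist camera has in their place "hand_eye" (4x4, takes a point from camera to tool coordinates, whose origin is the TCP and whose axes are the flange's). Camera axes: x right, y down, z forward; pixel columns grow to the right and rows downward; lengths in m; the calibration is good to about 2 mm. A picture is of the moment at which its call begins: read the wrist's pose just before it. get_calibration takes no time and is no camera call.
- bot.job_done(): hands the job in, once; it reports no verdict.
The state is a dict: "t": time; "q": joint angles; "dq": joint speeds; "tau": joint torques, N m; "ee_pos": TCP position; "orientation": TCP orientation; "contact_force": force on the tool from outside, world axes, zero at the start; "torque": the same for the moment, N m; "opening": opening from 0.0 (shut) to 1.0 (fully open).
Only numpy, scipy, OpenCV 4.12 (cv2) and the standard library are available. Lean on these libraries where they do the work, as an engineer would, in place of code of your own. Each camera call takes 0.05 s, during which the arm holds its last target. There are 200 camera calls.

## Working session

There is one attempt and no reset: what is moved stays moved. The work goes in short steps, Python scripts to look and compute and a tool call to move; the robot and the scene stay as the last step left them, time stands still between calls to the robot, and variables do not carry over. Pictures are saved under pics/ and viewed, about 8 in all and at most 12, crops included, and the job is handed in when it is done.

Besides the shell and the picture viewer there is one more tool, called after "Emit:" by a JSON object that holds its "api" and its "payload", one argument or row to a line. jog_arm: Moves the arm, as the interface text tells. Its arguments: {"type":"object","properties":{"commands":{"type":"array"},"newtons":{"type":"number"}},"required":["commands"]}

```bash
ls; mkdir -p pics; python3 - <<'E'
from station import bot
import cv2,numpy as np
o=bot.get_obs();print(o)
for n in("top","scene"):
    p,d=bot.grab_frame(n);c=bot.get_calibration(n)
    np.savez(n+".npz",p=p,d=d,K=c["camera_matrix"],E=c["extrinsics"])
    cv2.imwrite(f"pics/{n}0.png",p[:,:,::-1]); print(n,c)
print(bot.get_calibration("wrist"))
E
```

```text
pics
{'t': 0.0, 'q': array([-1.25789866,  0.46947933, -0.0485761 ,  1.53370194,  0.02409237,
        1.14100344, -0.08232069]), 'dq': array([ 0.00143187,  0.00204014, -0.00334721,  0.00130705, -0.00084439,
        0.0006019 , -0.00178734]), 'tau': array([-1.38785053e-04, -5.10314226e+01, -4.66597395e-02, -2.37711704e+01,
        1.06782425e-02,  7.68466067e-03,  9.27561217e-06]), 'ee_pos': array([0.22604848, 0.63539754, 0.23023243]), 'orientation': array([[-9.42150691e-01,  3.35189074e-01, -6.00754914e-04],
       [ 3.35189604e-01,  9.42148748e-01, -1.91473746e-03],
       [-7.57985871e-05, -2.00533802e-03, -9.99997986e-01]]), 'contact_force': array([0.00954175, 0.74687594, 0.22970053]), 'torque': array([-0.06300406, -0.01282316,  0.03556517]), 'opening': 0.9986407561644057}
top {'camera_matrix': array([[596.73855309,   0.        , 326.44506609],
       [  0.        , 596.73855309, 239.17725576],
       [  0.        ,   0.        ,   1.        ]]), 'extrinsics': array([[ 0.02353255, -0.99943586,  0.02396213, -0.03959507],
       [-0.99304448, -0.02613453, -0.11480268,  0.64435897],
 
[... 388 characters left out ...]
65101157, -0.18191692, -0.73694652, -0.34009019],
       [-0.70577009,  0.21230936, -0.67587966,  1.9776262 ],
       [ 0.        ,  0.        ,  0.        ,  1.        ]])}
{'camera_matrix': array([[357.02035156,   0.        , 324.55615993],
       [  0.        , 357.02035156, 237.30094397],
       [  0.        ,   0.        ,   1.        ]]), 'hand_eye': array([[ 5.50920760e-05, -9.45591831e-01, -3.25355323e-01,
         8.44718336e-02],
       [ 9.99999978e-01, -1.42135331e-05,  2.10638249e-04,
        -6.76739753e-04],
       [-2.03802256e-04, -3.25355327e-01,  9.45591809e-01,
        -1.43488102e-01],
       [ 0.00000000e+00,  0.00000000e+00,  0.00000000e+00,
         1.00000000e+00]])}
```

View pics/top0.png

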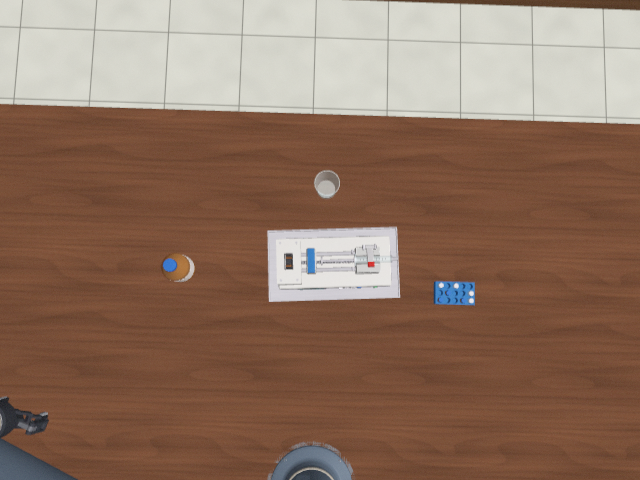

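View pics/scene0.png

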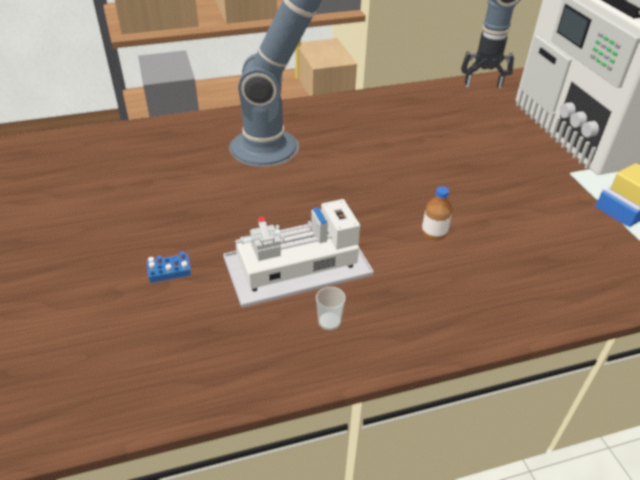

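Top view: the tray's corners are at about (267,231), (396,227), (400,298) and (269,302). The drive head is on the left (+y) with the dark wheel at (289,261), and the red clamp tip is at (371,264).

```bash
cat > h.py <<'E'
import numpy as np,cv2
def W(n,uv,z):
    """pixel -> world at height z"""
    a=np.load(n+".npz");E=a["E"];R,t=E[:3,:3],E[:3,3]
    uv=np.atleast_2d(np.float64(uv))
    r=np.c_[uv,np.ones(len(uv))]@np.linalg.inv(a["K"]).T@R
    c=-R.T@t
    return c+r*((z-c[2])/r[:,2])[:,None]
E
python3 - <<'E'
from h import *
a=np.load("top.npz");p=a["p"].astype(int);d=a["d"]
sub=np.zeros(p.shape[:2],np.uint8);sub[215:315,255:412]=1
m=((p[:,:,2]>120)&(p[:,:,0]-p[:,:,2]<30)).astype(np.uint8)*sub
n,l,s,_=cv2.connectedComponentsWithStats(m);k=1+s[1:,4].argmax();print(s[k])
ys,xs=np.nonzero(l==k)
w=W("top",np.c_[xs,ys],0.012)[:,:2]
r=cv2.minAreaRect((w*1000).astype(np.float32));print(r)
# depth based: world points
v,u=np.mgrid[0:480,0:640]
R,t=a["E"][:3,:3],a["E"][:3,3]
P=(np.dstack([u,v,np.ones_like(u)])@np.linalg.inv(a["K"]).T*d[...,None]-t)@R
for nm,(uu,vv) in dict(cover=(289,246),cover2=(289,278),wheel=(289,261),tip=(371,264),tray=(272,266),bench=(240,340),pusher=(311,262),bottle=(170,266),beak=(327,172),rack=(455,293)).items():
    print(nm,P[vv-1:vv+2,uu-1:uu+2].reshape(-1,3).mean(0).round(4),p[vv,uu])
# wheel dark blob
mm=((p.sum(2)<250)&(u>275)&(u<303)&(v>240)&(v<285)).astype(np.uint8)
ys,xs=np.nonzero(mm);print("wheel",xs.mean(),ys.mean(),xs.min(),xs.max(),ys.min(),ys.max(),W("top",[xs.mean(),ys.mean()],.137))
red=((p[:,:,0]-p[:,:,1]>90)&(p[:,:,0]>150)&(sub>0));ys,xs=np.nonzero(red);print("red",xs.mean(),ys.mean(),W("top",[xs.mean(),ys.mean()],.165))
print("drive cover height",np.median(P[242:280,279:283,2]),np.median(P[242:252,283:297,2]))
sc=cv2.resize(a["p"][215:312,255:410],None,fx=5,fy=5,interpolation=3);cv2.imwrite("pics/c.png",sc[:,:,::-1])
E
```

```text
[ 267  227  133   75 9197]
((583.0505981445312, -43.51313781738281), (192.7080535888672, 350.77972412109375), 3.1482412815093994)
cover [0.6133 0.0705 0.1451] [228 226 223]
cover2 [0.5346 0.0681 0.1458] [230 228 225]
wheel [0.5759 0.0692 0.1503] [70 73 76]
tip [ 0.572  -0.1297  0.1722] [213  58  55]
tray [0.5727 0.1204 0.0037] [210 206 212]
bench [0.3743 0.1986 0.0004] [127  83  59]
pusher [0.5743 0.0153 0.1577] [ 61 129 195]
bottle [0.5565 0.3581 0.1491] [ 58 121 205]
beak [ 0.8171 -0.0199  0.0792] [123 111 102]
rack [ 0.5122 -0.3732  0.0067] [ 67 133 195]
wheel 288.7083333333333 261.0833333333333 286 292 254 268 [[0.5767267  0.07045139 0.137     ]]
red 370.44 263.6 [[ 0.57347236 -0.12905161  0.165     ]]
drive cover height 0.14469775757038528 0.14485818688169416
```

View pics/c.png

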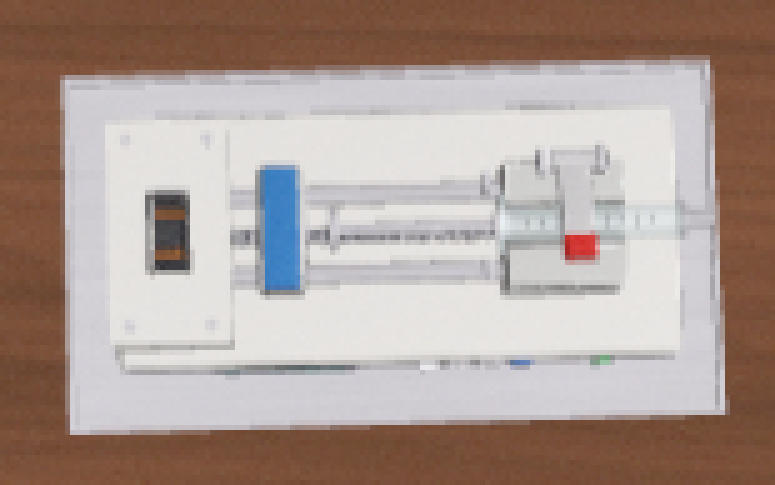

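Tray centre is about (0.583, -0.0435) with yaw +3.15°. The cover is at z≈0.145, so the pump sits about 8 mm high; wheel and pusher heights agree. This puts the wheel at (0.5767, 0.0710) and barrel_mid at (0.5877, -0.1285).

Emit:
{"api": "jog_arm", "payload": {
  "commands": [
    [[3.6,-3.3,0.6,0,0,0.1,0],[3.6,-3.3,0.6,0,0,0.1,0],[3.6,-3.3,0.6,0,0,0.1,0],[3.6,-3.3,0.6,0,0,0.097,0],[3.6,-3.3,0.6,0,0,0,0]]
  ],
  "newtons": 30
}}

```text
t: 0.6
ee_pos: [0.4073, 0.4692, 0.2612]
orientation: [[-0.998, -0.057, -0.001], [-0.057, 0.998, -0.0], [0.001, -0.0, -1.0]]
contact_force: [1.4, 0.5, -0.0]
opening: 0.144
```

Emit:
{"api": "jog_arm", "payload": {
  "commands": [
    [[3.6,-3.3,0,0,0,0,0],[3.6,-3.3,0,0,0,0,0],[3.6,-3.3,0,0,0,0,0],[3.6,-3.3,0,0,0,0,0],[0,0,0,0,0,0,0]]
  ]
}}

```text
t: 1.1
ee_pos: [0.5565, 0.3301, 0.2607]
orientation: [[-0.999, -0.041, 0.003], [-0.041, 0.999, -0.005], [-0.003, -0.005, -1.0]]
contact_force: [0.6, -1.0, -0.2]
opening: -0.001
```

Emit:
{"api": "jog_arm", "payload": {
  "commands": [
    [[0.6,-4.6,0,0,0,0,0],[0.6,-4.6,0,0,0,0,0],[0.6,-4.6,0,0,0,0,0],[0.6,-4.6,0,0,0,0,0],[0.6,-4.6,0,0,0,0,0]]
  ]
}}

```text
t: 1.6
ee_pos: [0.5798, 0.1073, 0.261]
orientation: [[-0.998, -0.055, -0.001], [-0.055, 0.998, -0.0], [0.001, -0.0, -1.0]]
contact_force: [0.7, 0.4, -0.8]
opening: -0.001
```

Emit:
{"api": "jog_arm", "payload": {
  "commands": [
    [[0,-4.6,0,0,0,0,0],[0,-4.6,0,0,0,0,0],[0,-4.6,0,0,0,0,0],[0,-4.6,0,0,0,0,0],[0,-4.5,0,0,0,0,0]]
  ]
}}

```text
t: 2.1
ee_pos: [0.5796, -0.1217, 0.2611]
orientation: [[-0.998, -0.055, -0.001], [-0.055, 0.998, 0.0], [0.001, 0.0, -1.0]]
contact_force: [0.7, 0.7, 0.4]
opening: -0.001
```

Emit:
{"api": "jog_arm", "payload": {
  "commands": [
    [[0,0,0,0,0,0,0],[0,0,0,0,0,0,0],[0,0,0,0,0,0,0]]
  ]
}}

```text
t: 2.4
ee_pos: [0.5803, -0.1182, 0.2609]
orientation: [[-0.998, -0.057, -0.001], [-0.057, 0.998, 0.001], [0.001, 0.001, -1.0]]
contact_force: [0.3, -0.1, -0.7]
opening: 0.001
```

Emit:
{"api": "jog_arm", "payload": {
  "commands": [
    [[0.7,-1.0,0,0,0,0,0],[0,0,-2,0,0,0,0],[0,0,-2,0,0,0,0],[0,0,-1,0,0,0,0],[0,0,-1,0,0,0,0]]
  ]
}}

```text
t: 2.9
ee_pos: [0.5877, -0.1295, 0.2007]
orientation: [[-0.998, -0.056, -0.0], [-0.056, 0.998, 0.0], [0.0, 0.0, -1.0]]
contact_force: [0.5, 0.2, 0.4]
opening: 0.002
```

Emit:
{"api": "jog_arm", "payload": {
  "commands": [
    [[0,0,-1,0,0,0,0],[0,0,-1,0,0,0,0],[0,0,-1,0,0,0,0],[0,0,-1,0,0,0,0],[0,0,-0.7,0,0,0,0]]
  ]
}}

```text
t: 3.4
ee_pos: [0.5869, -0.1301, 0.1536]
orientation: [[-0.998, -0.055, -0.001], [-0.055, 0.998, 0.0], [0.001, 0.0, -1.0]]
contact_force: [-0.6, 0.5, 2.2]
opening: 0.003
```

Emit:
{"api": "jog_arm", "payload": {
  "commands": [
    [[0,0,-0.1,0,0,0,0],[0,0,-0.1,0,0,0,0],[0,0,0,0,0,0,0]]
  ]
}}

```text
t: 3.7
ee_pos: [0.5874, -0.13, 0.1525]
orientation: [[-0.998, -0.055, 0.001], [-0.055, 0.998, 0.0], [-0.001, 0.0, -1.0]]
contact_force: [0.1, -0.2, 0.5]
opening: -0.0
```

Emit:
{"api": "jog_arm", "payload": {
  "commands": [
    [[0,0,-0.1,0,0,0,0],[0,0,-0.1,0,0,0,0],[0,0,-0.1,0,0,0,0]]
  ]
}}

```text
t: 4.0
ee_pos: [0.5873, -0.1301, 0.1496]
orientation: [[-0.998, -0.055, 0.0], [-0.055, 0.998, -0.0], [-0.0, -0.0, -1.0]]
contact_force: [-0.2, -0.5, 2.1]
opening: 0.0
```

Emit:
{"api": "jog_arm", "payload": {
  "commands": [
    [[0,0,-0.1,0,0,0,0],[0,0,-0.1,0,0,0,0],[0,0,0,0,0,0,0]]
  ]
}}

```text
t: 4.3
ee_pos: [0.5871, -0.1302, 0.1472]
orientation: [[-0.998, -0.055, -0.0], [-0.055, 0.998, -0.0], [0.0, -0.0, -1.0]]
contact_force: [-1.0, -0.3, 1.5]
opening: -0.005
```

Emit:
{"api": "jog_arm", "payload": {
  "commands": [
    [[0,0,-0.1,0,0,0,0],[0,0,-0.1,0,0,0,0],[0,0,0,0,0,0,0]]
  ]
}}

```text
t: 4.6
ee_pos: [0.5875, -0.1306, 0.1462]
orientation: [[-0.998, -0.055, 0.001], [-0.055, 0.998, -0.001], [-0.001, -0.001, -1.0]]
contact_force: [-1.9, -0.4, 7.9]
opening: 0.0
```

Emit:
{"api": "jog_arm", "payload": {
  "commands": [
    [[0,0,-0.1,0,0,0,0],[0,0,0,0,0,0,0],[0,0,0,0,0,0,0]]
  ]
}}

```text
t: 4.9
ee_pos: [0.5877, -0.1309, 0.1458]
orientation: [[-0.999, -0.055, 0.001], [-0.055, 0.999, -0.001], [-0.001, -0.001, -1.0]]
contact_force: [-4.0, -0.3, 8.8]
opening: -0.005
```

Emit:
{"api": "jog_arm", "payload": {
  "commands": [
    [[0,0,-0.05,0,0,0,0],[0,0,0,0,0,0,0],[0,0,2,0,0,0,0],[0,0,4,0,0,0,0],[0,0,0,0,0,0,0]]
  ]
}}

```text
t: 5.4
ee_pos: [0.5907, -0.1304, 0.2088]
orientation: [[-0.998, -0.055, 0.01], [-0.055, 0.998, -0.001], [-0.01, -0.002, -1.0]]
contact_force: [1.3, 0.6, 0.2]
opening: 0.004
```

Emit:
{"api": "jog_arm", "payload": {
  "commands": [
    [[-0.4,4,0,0,0,0,0],[-0.4,4,0,0,0,0,0],[-0.4,4,0,0,0,0,0],[-0.4,4,0,0,0,0,0],[-0.4,4.1,0,0,0,0,0]]
  ]
}}

```text
t: 5.9
ee_pos: [0.5668, 0.0727, 0.2033]
orientation: [[-0.998, -0.055, -0.0], [-0.055, 0.998, 0.0], [0.0, 0.0, -1.0]]
contact_force: [1.0, -0.5, 0.0]
opening: 0.003
```

Emit:
{"api": "jog_arm", "payload": {
  "commands": [
    [[0,0,-2,0,0,0,0],[0,0,-1,0,0,0,0],[0,0,0,0,0,0,0],[0,0,0,0,0,0,0]]
  ]
}}

```text
t: 6.3
ee_pos: [0.5674, 0.0696, 0.1737]
orientation: [[-0.999, -0.053, -0.0], [-0.053, 0.999, -0.001], [0.0, -0.0, -1.0]]
contact_force: [0.7, -0.0, 0.1]
opening: 0.001
```

```bash
python3 - <<'E'
from station import bot
from h import *
f=[]
o=bot.get_obs();print(o["ee_pos"],o["contact_force"])
for n in("top","wrist"):
    p,d=bot.grab_frame(n);np.savez(n+"1.npz",p=p,d=d)
    cv2.imwrite(f"pics/{n}1.png",p[:,:,::-1])
    f.append(bot.get_obs()["contact_force"].round(2))
print(f)
a=cv2.imread("pics/top1.png")[200:320,240:420];b=cv2.resize(cv2.imread("pics/wrist1.png"),(560,420))
cv2.imwrite("pics/m1.png",np.vstack([cv2.copyMakeBorder(b,0,0,0,0,0),cv2.resize(a,(560,180))]))
E
```

```text
[0.56739122 0.06958465 0.17365852] [ 0.69991466 -0.02992262  0.10062967]
[array([ 0.23, -0.34,  0.51]), array([-0.48, -0.26, -0.19])]
```

View pics/m1.png

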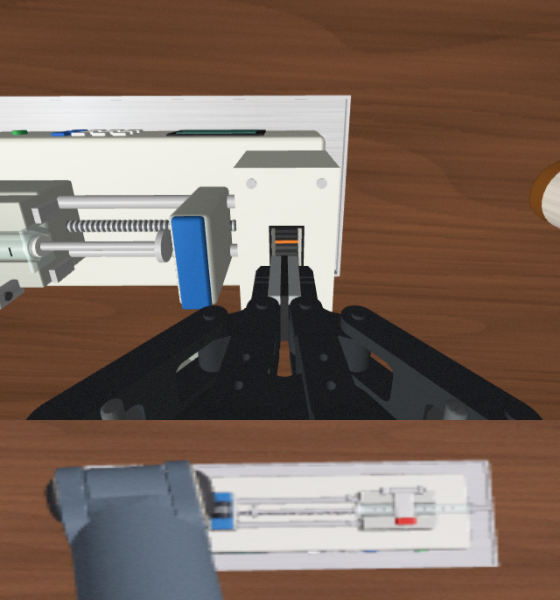

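The clamp bar now looks level. The wheel is at about (286,240) in the wrist view, and the plunger disc at (165,245) is just beside the pusher face. I'll now feel for the wheel.

Emit:
{"api": "jog_arm", "payload": {
  "commands": [
    [[0,0.1,-1,0,0,0,0],[0,0,-0.6,0,0,0,0],[0,0,-0.3,0,0,0,0],[0,0,0,0,0,0,0]]
  ]
}}

```text
t: 6.8
ee_pos: [0.5667, 0.0719, 0.1541]
orientation: [[-0.998, -0.055, -0.001], [-0.055, 0.998, -0.0], [0.001, -0.0, -1.0]]
contact_force: [0.4, -0.4, 0.5]
opening: 0.0
```

Emit:
{"api": "jog_arm", "payload": {
  "commands": [
    [[0,0,-0.1,0,0,0,0],[0,0,-0.1,0,0,0,0],[0,0,0,0,0,0,0]]
  ]
}}

```text
t: 7.1
ee_pos: [0.5672, 0.072, 0.1529]
orientation: [[-0.998, -0.055, 0.0], [-0.055, 0.998, 0.0], [-0.0, 0.0, -1.0]]
contact_force: [-2.0, 0.1, -0.1]
opening: 0.002
```

Emit:
{"api": "jog_arm", "payload": {
  "commands": [
    [[0,0,-0.05,0,0,0,0],[0,0,-0.05,0,0,0,0],[0,0,0,0,0,0,0]]
  ]
}}

```text
t: 7.4
ee_pos: [0.5672, 0.072, 0.1518]
orientation: [[-0.998, -0.055, -0.0], [-0.055, 0.998, 0.0], [0.0, 0.0, -1.0]]
contact_force: [-0.8, 0.5, 0.4]
opening: 0.003
```

Emit:
{"api": "jog_arm", "payload": {
  "commands": [
    [[0,0,-0.05,0,0,0,0],[0,0,0,0,0,0,0]]
  ]
}}

```text
t: 7.6
ee_pos: [0.5672, 0.072, 0.1513]
orientation: [[-0.998, -0.055, -0.0], [-0.055, 0.998, 0.0], [0.0, 0.0, -1.0]]
contact_force: [-0.4, -0.8, 0.4]
opening: -0.003
```

Emit:
{"api": "jog_arm", "payload": {
  "commands": [
    [[0,0,-0.05,0,0,0,0],[0,0,0,0,0,0,0]]
  ]
}}

```text
t: 7.8
ee_pos: [0.5672, 0.0719, 0.1508]
orientation: [[-0.998, -0.055, -0.0], [-0.055, 0.998, 0.0], [0.0, 0.0, -1.0]]
contact_force: [-0.1, -0.8, 0.5]
opening: 0.0
```

Emit:
{"api": "jog_arm", "payload": {
  "commands": [
    [[0,0,-0.05,0,0,0,0],[0,0,0,0,0,0,0]]
  ]
}}

```text
t: 8.0
ee_pos: [0.5672, 0.072, 0.1503]
orientation: [[-0.998, -0.055, -0.0], [-0.055, 0.998, 0.0], [0.0, 0.0, -1.0]]
contact_force: [0.4, 0.2, -0.2]
opening: 0.001
```

Emit:
{"api": "jog_arm", "payload": {
  "commands": [
    [[0,0,-0.04,0,0,0,0],[0,0,0,0,0,0,0]]
  ]
}}

```text
t: 8.2
ee_pos: [0.5672, 0.072, 0.1499]
orientation: [[-0.998, -0.055, -0.0], [-0.055, 0.998, 0.0], [0.0, 0.0, -1.0]]
contact_force: [0.5, -0.6, -0.7]
opening: -0.0
```

Emit:
{"api": "jog_arm", "payload": {
  "commands": [
    [[0,0,-0.03,0,0,0,0],[0,0,0,0,0,0,0]]
  ]
}}

```text
t: 8.4
ee_pos: [0.5672, 0.072, 0.1496]
orientation: [[-0.998, -0.055, -0.0], [-0.055, 0.998, 0.0], [-0.0, 0.0, -1.0]]
contact_force: [0.3, -0.2, -0.1]
opening: 0.002
```

Emit:
{"api": "jog_arm", "payload": {
  "commands": [
    [[0,0,-0.04,0,0,0,0],[0,0,0,0,0,0,0]]
  ]
}}

```text
t: 8.6
ee_pos: [0.5673, 0.0721, 0.1494]
orientation: [[-0.998, -0.055, 0.0], [-0.055, 0.998, 0.0], [-0.0, 0.0, -1.0]]
contact_force: [-1.3, 1.2, 1.0]
opening: -0.003
```

Emit:
{"api": "jog_arm", "payload": {
  "commands": [
    [[0,0,-0.03,0,0,0,0],[0,0,0,0,0,0,0]]
  ]
}}

```text
t: 8.8
ee_pos: [0.5674, 0.0722, 0.1492]
orientation: [[-0.998, -0.055, 0.0], [-0.055, 0.998, 0.0], [-0.0, 0.0, -1.0]]
contact_force: [-0.6, 0.4, 1.6]
opening: -0.001
```

Emit:
{"api": "jog_arm", "payload": {
  "commands": [
    [[0,0,-0.03,0,0,0,0],[0,0,0,0,0,0,0]]
  ]
}}

```text
t: 9.0
ee_pos: [0.5674, 0.0723, 0.1489]
orientation: [[-0.998, -0.055, 0.001], [-0.055, 0.998, 0.0], [-0.001, 0.0, -1.0]]
contact_force: [-0.8, 0.6, 3.4]
opening: 0.001
```

Emit:
{"api": "jog_arm", "payload": {
  "commands": [
    [[0,0,-0.03,0,0,0,0],[0,0,0,0,0,0,0]]
  ]
}}

```text
t: 9.2
ee_pos: [0.5674, 0.0724, 0.1487]
orientation: [[-0.998, -0.055, 0.001], [-0.055, 0.998, 0.001], [-0.001, 0.001, -1.0]]
contact_force: [-1.9, 2.1, 5.5]
opening: 0.001
```

Emit:
{"api": "jog_arm", "payload": {
  "commands": [
    [[0,0,-0.03,0,0,0,0],[0,0,0,0,0,0,0]]
  ]
}}

```text
t: 9.4
ee_pos: [0.5675, 0.0725, 0.1485]
orientation: [[-0.998, -0.055, 0.001], [-0.055, 0.998, 0.001], [-0.001, 0.001, -1.0]]
contact_force: [-1.2, 2.1, 5.5]
opening: 0.0
```

Emit:
{"api": "jog_arm", "payload": {
  "commands": [
    [[0.1,0.005,0,0,0,0,0],[0.1,0.005,0,0,0,0,0]]
  ]
}}

```text
t: 9.6
ee_pos: [0.5685, 0.0726, 0.1483]
orientation: [[-0.998, -0.056, -0.002], [-0.056, 0.998, 0.001], [0.002, 0.001, -1.0]]
contact_force: [-4.3, 1.1, 6.6]
opening: -0.001
```

Emit:
{"api": "jog_arm", "payload": {
  "commands": [
    [[0.1,0.005,0,0,0,0,0],[0.1,0.005,0,0,0,0,0]]
  ]
}}

```text
t: 9.8
ee_pos: [0.5698, 0.0728, 0.1481]
orientation: [[-0.998, -0.056, -0.003], [-0.056, 0.998, 0.001], [0.003, 0.001, -1.0]]
contact_force: [-4.5, 1.8, 8.2]
opening: -0.002
```

Emit:
{"api": "jog_arm", "payload": {
  "commands": [
    [[0.1,0.005,0,0,0,0,0],[0.1,0.005,0,0,0,0,0]]
  ]
}}

```text
t: 10.0
ee_pos: [0.5719, 0.0728, 0.1481]
orientation: [[-0.998, -0.056, -0.003], [-0.056, 0.998, 0.001], [0.003, 0.001, -1.0]]
contact_force: [-4.1, 2.0, 7.0]
opening: 0.003
```

Emit:
{"api": "jog_arm", "payload": {
  "commands": [
    [[0.15,0.005,0.01,0,0,0,0],[0.15,0.005,0,0,0,0,0]]
  ]
}}

```text
t: 10.2
ee_pos: [0.5748, 0.0729, 0.1482]
orientation: [[-0.998, -0.056, -0.003], [-0.056, 0.998, 0.001], [0.003, 0.001, -1.0]]
contact_force: [-4.6, 2.0, 7.3]
opening: 0.002
```

Emit:
{"api": "jog_arm", "payload": {
  "commands": [
    [[0.15,0.01,0,0,0,0,0],[0.15,0.005,0,0,0,0,0]]
  ]
}}

```text
t: 10.4
ee_pos: [0.5778, 0.0731, 0.1482]
orientation: [[-0.998, -0.056, -0.003], [-0.056, 0.998, 0.001], [0.003, 0.001, -1.0]]
contact_force: [-4.2, 2.1, 7.1]
opening: 0.003
```

Emit:
{"api": "jog_arm", "payload": {
  "commands": [
    [[0.15,0.005,0,0,0,0,0],[0.15,0.01,0,0,0,0,0]]
  ]
}}

```text
t: 10.6
ee_pos: [0.5807, 0.0733, 0.1481]
orientation: [[-0.998, -0.056, -0.004], [-0.056, 0.998, 0.001], [0.004, 0.001, -1.0]]
contact_force: [-4.0, 1.6, 6.3]
opening: 0.0
```

Emit:
{"api": "jog_arm", "payload": {
  "commands": [
    [[0.15,0.005,0,0,0,0,0],[0.15,0.01,0,0,0,0,0]]
  ]
}}

```text
t: 10.8
ee_pos: [0.5838, 0.0734, 0.1481]
orientation: [[-0.998, -0.056, -0.003], [-0.056, 0.998, 0.001], [0.003, 0.001, -1.0]]
contact_force: [-4.3, 2.5, 7.1]
opening: 0.001
```

Emit:
{"api": "jog_arm", "payload": {
  "commands": [
    [[0.15,0.005,0,0,0,0,0],[0.15,0.01,0,0,0,0,0]]
  ]
}}

```text
t: 11.0
ee_pos: [0.5872, 0.073, 0.148]
orientation: [[-0.998, -0.055, -0.002], [-0.055, 0.998, -0.0], [0.002, -0.0, -1.0]]
contact_force: [-2.3, 0.4, 5.0]
opening: -0.002
```

Emit:
{"api": "jog_arm", "payload": {
  "commands": [
    [[0,0,0.5,0,0,0,0],[0,0,0.5,0,0,0,0],[0,0,0,0,0,0,0]]
  ]
}}

```text
t: 11.3
ee_pos: [0.5887, 0.0726, 0.1587]
orientation: [[-0.999, -0.055, 0.001], [-0.055, 0.999, -0.0], [-0.001, -0.0, -1.0]]
contact_force: [0.7, 0.1, 0.1]
opening: -0.008
```

```bash
python3 - <<'E'
from station import bot
from h import *
o=bot.get_obs();print(o["ee_pos"],o["contact_force"])
p,d=bot.grab_frame("wrist");np.savez("wrist2.npz",p=p,d=d,T=o["ee_pos"],R=o["orientation"])
cv2.imwrite("pics/w2.png",p[150:400,0:420,::-1])
E
```

```text
[0.58870614 0.07259177 0.15871515] [0.67190352 0.11887961 0.06726576]
```

View pics/w2.png

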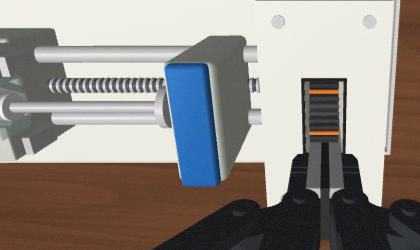

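Wrist view (crop): two orange wheel marks at (322,92) and (322,133). The pusher cap is at (190,125), and the plunger disc at (162,105) is partly hidden behind its edge. Next I'll measure pusher travel and the gap from depth.

```bash
cat >> h.py <<'E'
TC=np.array([.583,-.0435,0]);c,s=np.cos(.055),np.sin(.055);TR=np.array([[c,-s,0],[s,c,0],[0,0,1]])
def gap(p,d,T,R,cal,v=True):
    H=cal["hand_eye"];vv,u=np.mgrid[0:480,0:640]
    P=np.dstack([u,vv,np.ones_like(u)])@np.linalg.inv(cal["camera_matrix"]).T*d[...,None]
    P=(P@H[:3,:3].T+H[:3,3])@R.T+T; Q=(P-TC)@TR
    p=p.astype(int);ok=d>0
    b=ok&(p[:,:,2]-p[:,:,0]>60)&(abs(Q[:,:,2]-.157)<.006)&(abs(Q[:,:,0])<.05)&(Q[:,:,1]>0)&(Q[:,:,1]<.09)
    y=Q[b][:,1];z=np.median(Q[b][:,2])
    # disc: points within the disc radius but outside shaft, -y of pusher
    k=ok&(abs(Q[:,:,0])<.012)&(Q[:,:,2]>.120)&(Q[:,:,2]<.142)&(Q[:,:,1]>.0)&(Q[:,:,1]<.05)
    k&=~((Q[:,:,2]<.135)&(abs(Q[:,:,0])<.006))
    dy=Q[k][:,1]
    print("pusher y: mean %.2f 1%% %.2f 99%% %.2f z %.1f n %d"%(y.mean()*1e3,*np.percentile(y,[1,99])*1e3,z*1e3,len(y)))
    h,e=np.histogram(dy*1e3,np.arange(0,51,2.));print("disc hist",dict(zip(e.astype(int),h)))
E
python3 - <<'E'
from h import *
from station import bot
cal=bot.get_calibration("wrist")
a=np.load("wrist1.npz");gap(a["p"],a["d"],np.array([.5674,.0696,.1737]),np.array([[-.999,-.053,0],[-.053,.999,-.001],[0,0,-1]]),cal)
a=np.load("wrist2.npz");gap(a["p"],a["d"],a["T"],a["R"],cal)
E
```

```text
pusher y: mean 60.40 1% 51.32 99% 68.71 z 157.9 n 3766
disc hist {np.int64(0): np.int64(3), np.int64(2): np.int64(5), np.int64(4): np.int64(3), np.int64(6): np.int64(3), np.int64(8): np.int64(5), np.int64(10): np.int64(2), np.int64(12): np.int64(4), np.int64(14): np.int64(5), np.int64(16): np.int64(5), np.int64(18): np.int64(0), np.int64(20): np.int64(4), np.int64(22): np.int64(6), np.int64(24): np.int64(4), np.int64(26): np.int64(5), np.int64(28): np.int64(1), np.int64(30): np.int64(18), np.int64(32): np.int64(100), np.int64(34): np.int64(249), np.int64(36): np.int64(30), np.int64(38): np.int64(0), np.int64(40): np.int64(0), np.int64(42): np.int64(0), np.int64(44): np.int64(0), np.int64(46): np.int64(0), np.int64(48): np.int64(0)}
pusher y: mean 57.20 1% 48.05 99% 65.34 z 158.3 n 5011
disc hist {np.int64(0): np.int64(0), np.int64(2): np.int64(1), np.int64(4): np.int64(0), np.int64(6): np.int64(2), np.int64(8): np.int64(1), np.int64(10): np.int64(0), np.int64(12): np.int64(0), np.int64(14): np.int64(3), np.int64(16): np.int64(0), np.int64(18): np.int64(0), np.int64(20): np.int64(0), np.int64(22): np.int64(1), np.int64(24): np.int64(0), np.int64(26): np.int64(1), np.int64(28): np.int64(0), np.int64(30): np.int64(21), np.int64(32): np.int64(130), np.int64(34): np.int64(240), np.int64(36): np.int64(44), np.int64(38): np.int64(0), np.int64(40): np.int64(0), np.int64(42): np.int64(0), np.int64(44): np.int64(0), np.int64(46): np.int64(0), np.int64(48): np.int64(0)}
```

Emit:
{"api": "jog_arm", "payload": {
  "commands": [
    [[-1.1,-0.06,0,0,0,0,0],[-1.1,-0.06,0,0,0,0,0],[0,0,0,0,0,0,0],[0,0,0,0,0,0,0]]
  ]
}}

```text
t: 11.75
ee_pos: [0.5658, 0.0718, 0.1583]
orientation: [[-0.998, -0.055, 0.0], [-0.055, 0.998, 0.0], [-0.0, 0.0, -1.0]]
contact_force: [0.2, 0.2, -0.1]
opening: 0.0
```

Emit:
{"api": "jog_arm", "payload": {
  "commands": [
    [[0.1,-0.03,-0.5,0,0,0,0],[0,0,-0.3,0,0,0,0],[0,0,-0.1,0,0,0,0],[0,0,0,0,0,0,0]]
  ]
}}

```text
t: 12.15
ee_pos: [0.5676, 0.0716, 0.1492]
orientation: [[-0.998, -0.055, 0.0], [-0.055, 0.998, 0.0], [-0.0, 0.0, -1.0]]
contact_force: [0.7, 1.1, 2.6]
opening: -0.0
```

Emit:
{"api": "jog_arm", "payload": {
  "commands": [
    [[0,0,-0.05,0,0,0,0],[0,0,-0.03,0,0,0,0],[0,0,0,0,0,0,0]]
  ]
}}

```text
t: 12.45
ee_pos: [0.5675, 0.0718, 0.1487]
orientation: [[-0.998, -0.055, 0.001], [-0.055, 0.998, 0.0], [-0.001, 0.0, -1.0]]
contact_force: [-0.9, 0.9, 3.4]
opening: -0.001
```

Emit:
{"api": "jog_arm", "payload": {
  "commands": [
    [[0,0,-0.03,0,0,0,0],[0.1,0.005,0,0,0,0,0],[0.1,0.005,0,0,0,0,0]]
  ]
}}

```text
t: 12.75
ee_pos: [0.5686, 0.072, 0.1483]
orientation: [[-0.998, -0.055, -0.002], [-0.055, 0.998, 0.001], [0.002, 0.001, -1.0]]
contact_force: [-2.7, 1.6, 7.1]
opening: 0.001
```

Emit:
{"api": "jog_arm", "payload": {
  "commands": [
    [[0.15,0.005,0,0,0,0,0],[0.15,0.01,0,0,0,0,0]]
  ]
}}

```text
t: 12.95
ee_pos: [0.5707, 0.0722, 0.1481]
orientation: [[-0.998, -0.056, -0.004], [-0.056, 0.998, 0.0], [0.004, 0.001, -1.0]]
contact_force: [-4.0, 2.1, 6.0]
opening: 0.003
```

Emit:
{"api": "jog_arm", "payload": {
  "commands": [
    [[0.15,0.005,0,0,0,0,0],[0.15,0.01,0,0,0,0,0]]
  ]
}}

```text
t: 13.15
ee_pos: [0.5737, 0.0724, 0.1481]
orientation: [[-0.998, -0.056, -0.004], [-0.056, 0.998, 0.0], [0.004, 0.001, -1.0]]
contact_force: [-4.4, 1.3, 8.2]
opening: 0.001
```

Emit:
{"api": "jog_arm", "payload": {
  "commands": [
    [[0.15,0.005,0,0,0,0,0],[0.15,0.01,0,0,0,0,0]]
  ]
}}

```text
t: 13.35
ee_pos: [0.5766, 0.0725, 0.1481]
orientation: [[-0.998, -0.056, -0.004], [-0.056, 0.998, 0.001], [0.004, 0.001, -1.0]]
contact_force: [-4.2, 1.1, 6.8]
opening: -0.004
```

Emit:
{"api": "jog_arm", "payload": {
  "commands": [
    [[0.15,0.005,0,0,0,0,0],[0.15,0.01,0,0,0,0,0]]
  ]
}}

```text
t: 13.55
ee_pos: [0.5796, 0.0727, 0.1481]
orientation: [[-0.998, -0.056, -0.004], [-0.056, 0.998, 0.001], [0.004, 0.001, -1.0]]
contact_force: [-3.2, 1.2, 6.9]
opening: -0.001
```

Emit:
{"api": "jog_arm", "payload": {
  "commands": [
    [[0.15,0.005,0,0,0,0,0],[0.15,0.01,0,0,0,0,0]]
  ]
}}

```text
t: 13.75
ee_pos: [0.5826, 0.0728, 0.1481]
orientation: [[-0.998, -0.056, -0.004], [-0.056, 0.998, 0.001], [0.004, 0.001, -1.0]]
contact_force: [-3.9, 1.9, 7.4]
opening: -0.002
```

Emit:
{"api": "jog_arm", "payload": {
  "commands": [
    [[0.1,0.005,0,0,0,0,0],[0.1,0.005,0,0,0,0,0],[0,0,0.5,0,0,0,0],[0,0,0.5,0,0,0,0],[0,0,0,0,0,0,0]]
  ]
}}

```text
t: 14.25
ee_pos: [0.5867, 0.0721, 0.1586]
orientation: [[-0.998, -0.055, 0.001], [-0.055, 0.998, -0.0], [-0.001, -0.0, -1.0]]
contact_force: [0.5, -0.4, 1.2]
opening: -0.001
```

Emit:
{"api": "jog_arm", "payload": {
  "commands": [
    [[-1.1,-0.06,0,0,0,0,0],[-0.9,-0.06,0,0,0,0,0],[0,0,0,0,0,0,0],[0,0,0,0,0,0,0]]
  ]
}}

```text
t: 14.65
ee_pos: [0.5658, 0.0712, 0.1581]
orientation: [[-0.998, -0.055, 0.0], [-0.055, 0.998, 0.0], [-0.0, 0.0, -1.0]]
contact_force: [0.0, -1.2, 0.9]
opening: -0.004
```

```bash
cat > look.py <<'E'
import sys
from station import bot
from h import *
n=sys.argv[1]
o=bot.get_obs();p,d=bot.grab_frame("wrist");print(o["ee_pos"],o["contact_force"])
gap(p,d,o["ee_pos"],o["orientation"],bot.get_calibration("wrist"))
np.savez(n+".npz",p=p,d=d);cv2.imwrite(f"pics/{n}.png",cv2.resize(p[150:400,0:420,::-1],None,fx=1.7,fy=1.7))
E
python3 look.py w3 | cut -c1-120
```

```text
[0.56584355 0.07120737 0.1580819 ] [ 0.03487992 -1.2027959   0.86121661]
pusher y: mean 53.79 1% 44.83 99% 62.16 z 158.4 n 4228
disc hist {np.int64(0): np.int64(2), np.int64(2): np.int64(3), np.int64(4): np.int64(2), np.int64(6): np.int64(3), np.in
```

Emit:
{"api": "jog_arm", "payload": {
  "commands": [
    [[0.1,0,-0.5,0,0,0,0],[0,0,-0.3,0,0,0,0],[0,0,-0.1,0,0,0,0],[0,0,-0.03,0,0,0,0],[0,0,0,0,0,0,0]]
  ]
}}

```text
t: 15.2
ee_pos: [0.5675, 0.0714, 0.149]
orientation: [[-0.998, -0.055, 0.0], [-0.055, 0.998, 0.0], [-0.0, 0.0, -1.0]]
contact_force: [-0.9, 0.7, 2.7]
opening: 0.004
```

Emit:
{"api": "jog_arm", "payload": {
  "commands": [
    [[0,0,-0.04,0,0,0,0],[0,0,0,0,0,0,0]]
  ]
}}

```text
t: 15.4
ee_pos: [0.5675, 0.0715, 0.1487]
orientation: [[-0.998, -0.055, 0.001], [-0.055, 0.998, 0.0], [-0.001, 0.0, -1.0]]
contact_force: [-0.3, 1.4, 4.7]
opening: -0.001
```

Emit:
{"api": "jog_arm", "payload": {
  "commands": [
    [[0.1,0.005,-0.02,0,0,0,0],[0.1,0.005,0,0,0,0,0]]
  ]
}}

```text
t: 15.6
ee_pos: [0.5686, 0.0718, 0.1483]
orientation: [[-0.998, -0.055, -0.002], [-0.055, 0.998, 0.001], [0.002, 0.001, -1.0]]
contact_force: [-5.1, 2.1, 6.1]
opening: -0.002
```

Emit:
{"api": "jog_arm", "payload": {
  "commands": [
    [[0.15,0.005,0,0,0,0,0],[0.15,0.01,0,0,0,0,0]]
  ]
}}

```text
t: 15.8
ee_pos: [0.5708, 0.072, 0.1482]
orientation: [[-0.998, -0.056, -0.003], [-0.056, 0.998, 0.0], [0.003, 0.001, -1.0]]
contact_force: [-4.1, 1.5, 7.6]
opening: -0.003
```

Emit:
{"api": "jog_arm", "payload": {
  "commands": [
    [[0.15,0.005,0,0,0,0,0],[0.15,0.01,0,0,0,0,0]]
  ]
}}

```text
t: 16.0
ee_pos: [0.5737, 0.0721, 0.1481]
orientation: [[-0.998, -0.056, -0.004], [-0.056, 0.998, 0.0], [0.004, 0.001, -1.0]]
contact_force: [-4.7, 1.0, 6.9]
opening: -0.001
```

Emit:
{"api": "jog_arm", "payload": {
  "commands": [
    [[0.15,0.005,0,0,0,0,0],[0.15,0.01,0,0,0,0,0]]
  ]
}}

```text
t: 16.2
ee_pos: [0.5767, 0.0723, 0.1481]
orientation: [[-0.998, -0.056, -0.004], [-0.056, 0.998, 0.001], [0.004, 0.001, -1.0]]
contact_force: [-5.2, 1.0, 6.9]
opening: -0.0
```

Emit:
{"api": "jog_arm", "payload": {
  "commands": [
    [[0.15,0.005,0,0,0,0,0],[0.15,0.01,0,0,0,0,0]]
  ]
}}

```text
t: 16.4
ee_pos: [0.5797, 0.0724, 0.1481]
orientation: [[-0.998, -0.055, -0.004], [-0.055, 0.998, 0.001], [0.004, 0.001, -1.0]]
contact_force: [-4.5, 1.7, 6.2]
opening: -0.001
```

Emit:
{"api": "jog_arm", "payload": {
  "commands": [
    [[0.15,0.005,0,0,0,0,0],[0.15,0.01,0,0,0,0,0]]
  ]
}}

```text
t: 16.6
ee_pos: [0.5827, 0.0726, 0.1481]
orientation: [[-0.998, -0.055, -0.004], [-0.056, 0.998, 0.001], [0.004, 0.001, -1.0]]
contact_force: [-3.0, 2.5, 6.3]
opening: -0.003
```

Emit:
{"api": "jog_arm", "payload": {
  "commands": [
    [[0.1,0.005,0,0,0,0,0],[0.1,0.005,0,0,0,0,0],[0,0,0.5,0,0,0,0],[0,0,0.5,0,0,0,0],[0,0,0,0,0,0,0]]
  ]
}}

```text
t: 17.1
ee_pos: [0.5867, 0.0718, 0.1587]
orientation: [[-0.998, -0.055, 0.001], [-0.055, 0.998, -0.0], [-0.001, -0.0, -1.0]]
contact_force: [0.3, -0.1, 0.2]
opening: 0.0
```

Emit:
{"api": "jog_arm", "payload": {
  "commands": [
    [[-1.1,-0.06,0,0,0,0,0],[-0.9,-0.06,0,0,0,0,0],[0,0,0,0,0,0,0],[0,0,0,0,0,0,0]]
  ]
}}

```text
t: 17.5
ee_pos: [0.5659, 0.071, 0.1582]
orientation: [[-0.998, -0.055, 0.0], [-0.055, 0.998, 0.0], [-0.0, 0.0, -1.0]]
contact_force: [-0.2, -0.5, -0.3]
opening: -0.0
```

```bash
python3 look.py w4|sed 's/np.int64//g'
```

```text
[0.56586613 0.07096743 0.15819932] [-0.17443551 -0.49913586 -0.32637714]
pusher y: mean 50.66 1% 41.60 99% 58.93 z 158.4 n 4335
disc hist {(0): (1), (2): (0), (4): (0), (6): (1), (8): (1), (10): (1), (12): (2), (14): (2), (16): (3), (18): (2), (20): (0), (22): (0), (24): (1), (26): (0), (28): (0), (30): (1), (32): (6), (34): (0), (36): (0), (38): (0), (40): (0), (42): (0), (44): (0), (46): (0), (48): (0)}
```

View pics/w4.png

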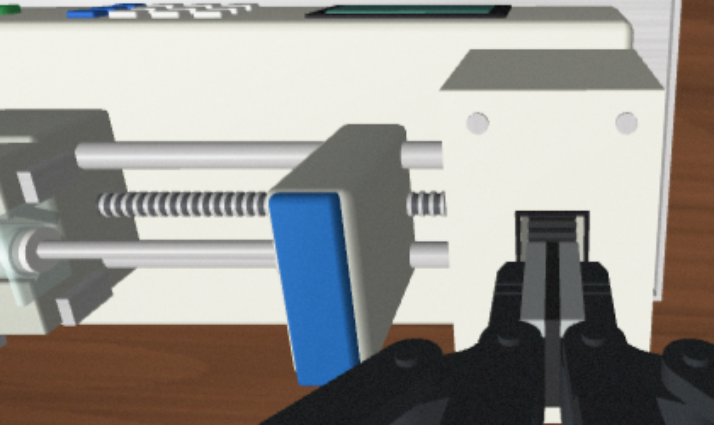

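The pusher has moved 9.7 mm in total, 3.1 mm of it in the last stroke. Its left edge now hides the disc, and I estimate a remaining gap of 1–3 mm. I'll do a short, lighter stroke and watch for a rise in tangential force.

Emit:
{"api": "jog_arm", "payload": {
  "commands": [
    [[0.1,0,-0.5,0,0,0,0],[0,0,-0.3,0,0,0,0],[0,0,-0.1,0,0,0,0],[0,0,-0.03,0,0,0,0],[0,0,0,0,0,0,0]]
  ]
}}

```text
t: 18.05
ee_pos: [0.5675, 0.0712, 0.1491]
orientation: [[-0.998, -0.055, 0.0], [-0.055, 0.998, 0.0], [-0.0, 0.0, -1.0]]
contact_force: [-0.3, 1.3, 3.2]
opening: 0.001
```

Emit:
{"api": "jog_arm", "payload": {
  "commands": [
    [[0,0,-0.05,0,0,0,0],[0,0,0,0,0,0,0]]
  ]
}}

```text
t: 18.25
ee_pos: [0.5675, 0.0713, 0.1487]
orientation: [[-0.998, -0.055, 0.001], [-0.055, 0.998, 0.001], [-0.001, 0.0, -1.0]]
contact_force: [-0.3, 0.9, 3.2]
opening: 0.002
```

Emit:
{"api": "jog_arm", "payload": {
  "commands": [
    [[0.1,0.005,0,0,0,0,0],[0.1,0.005,0,0,0,0,0]]
  ]
}}

```text
t: 18.45
ee_pos: [0.5685, 0.0715, 0.1484]
orientation: [[-0.998, -0.055, -0.002], [-0.055, 0.998, 0.0], [0.002, 0.001, -1.0]]
contact_force: [-3.1, 1.6, 6.6]
opening: 0.001
```

Emit:
{"api": "jog_arm", "payload": {
  "commands": [
    [[0.1,0.005,0,0,0,0,0],[0.1,0.005,0,0,0,0,0]]
  ]
}}

```text
t: 18.65
ee_pos: [0.5698, 0.0716, 0.1482]
orientation: [[-0.998, -0.055, -0.003], [-0.055, 0.998, 0.0], [0.003, 0.001, -1.0]]
contact_force: [-3.7, 1.9, 7.6]
opening: -0.002
```

Emit:
{"api": "jog_arm", "payload": {
  "commands": [
    [[0.1,0.005,0.01,0,0,0,0],[0.1,0.005,0,0,0,0,0]]
  ]
}}

```text
t: 18.85
ee_pos: [0.5718, 0.0717, 0.1483]
orientation: [[-0.998, -0.056, -0.003], [-0.056, 0.998, 0.0], [0.003, 0.001, -1.0]]
contact_force: [-4.6, 1.8, 6.1]
opening: 0.005
```

Emit:
{"api": "jog_arm", "payload": {
  "commands": [
    [[0.1,0.005,0,0,0,0,0],[0.1,0.005,0,0,0,0,0]]
  ]
}}

```text
t: 19.05
ee_pos: [0.5737, 0.0718, 0.1483]
orientation: [[-0.998, -0.056, -0.004], [-0.056, 0.998, 0.0], [0.004, 0.001, -1.0]]
contact_force: [-3.8, 0.8, 5.7]
opening: 0.003
```

Emit:
{"api": "jog_arm", "payload": {
  "commands": [
    [[0.1,0.005,0,0,0,0,0],[0.1,0.005,0,0,0,0,0]]
  ]
}}

```text
t: 19.25
ee_pos: [0.5757, 0.0719, 0.1483]
orientation: [[-0.998, -0.055, -0.004], [-0.055, 0.998, 0.0], [0.004, 0.001, -1.0]]
contact_force: [-3.9, 1.9, 6.8]
opening: -0.002
```

Emit:
{"api": "jog_arm", "payload": {
  "commands": [
    [[0.1,0.005,0,0,0,0,0],[0.1,0.005,0,0,0,0,0]]
  ]
}}

```text
t: 19.45
ee_pos: [0.5777, 0.072, 0.1483]
orientation: [[-0.998, -0.055, -0.004], [-0.055, 0.998, 0.0], [0.004, 0.001, -1.0]]
contact_force: [-4.3, 1.7, 6.1]
opening: -0.001
```

Emit:
{"api": "jog_arm", "payload": {
  "commands": [
    [[0.1,0.005,0,0,0,0,0],[0,0,0,0,0,0,0]]
  ]
}}

```text
t: 19.65
ee_pos: [0.5788, 0.0721, 0.1483]
orientation: [[-0.998, -0.055, -0.004], [-0.055, 0.998, 0.0], [0.004, 0.001, -1.0]]
contact_force: [-3.9, 1.2, 6.2]
opening: 0.002
```

```bash
python3 look.py w5|head -2; python3 - <<'E'
import numpy as np,cv2
P=[np.load(f"w{i}.npz")["p"] for i in(3,4,5)]
cv2.imwrite("pics/cmp.png",np.vstack([cv2.resize(p[225:350,60:260,::-1],None,fx=2.2,fy=1.6) for p in P]))
E
```

```text
[0.57875912 0.07206145 0.14828916] [-3.90772655  1.24776931  6.15740415]
pusher y: mean 48.89 1% 39.60 99% 56.96 z 157.7 n 5414
```

View pics/cmp.png

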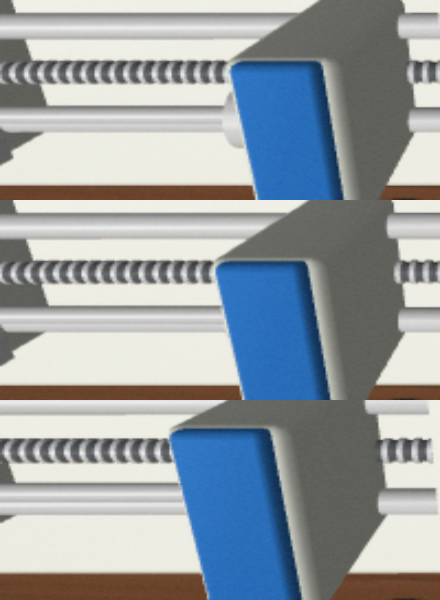

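The pusher is now about 1.9 mm further on. Tangential force is still the free 4 N, so there is no contact yet.

Emit:
{"api": "jog_arm", "payload": {
  "commands": [
    [[0.1,0.005,0,0,0,0,0],[0.1,0.005,0,0,0,0,0]]
  ]
}}

```text
t: 19.9
ee_pos: [0.5805, 0.072, 0.1482]
orientation: [[-0.998, -0.056, -0.004], [-0.056, 0.998, 0.0], [0.004, 0.0, -1.0]]
contact_force: [-3.9, 0.8, 6.2]
opening: 0.003
```

Emit:
{"api": "jog_arm", "payload": {
  "commands": [
    [[0.1,0.005,0,0,0,0,0],[0.1,0.005,0,0,0,0,0]]
  ]
}}

```text
t: 20.1
ee_pos: [0.5826, 0.0717, 0.1482]
orientation: [[-0.998, -0.055, -0.004], [-0.055, 0.998, -0.0], [0.004, -0.0, -1.0]]
contact_force: [-4.8, 0.6, 6.1]
opening: 0.0
```

Emit:
{"api": "jog_arm", "payload": {
  "commands": [
    [[0.1,0.005,0,0,0,0,0],[0.1,0.005,0,0,0,0,0]]
  ]
}}

```text
t: 20.3
ee_pos: [0.5848, 0.0716, 0.1481]
orientation: [[-0.998, -0.055, -0.004], [-0.055, 0.998, -0.001], [0.004, -0.0, -1.0]]
contact_force: [-2.8, -0.0, 5.8]
opening: 0.002
```

Emit:
{"api": "jog_arm", "payload": {
  "commands": [
    [[0,0,0.5,0,0,0,0],[0,0,0.5,0,0,0,0],[-1.0,-0.06,0,0,0,0,0],[-0.9,0,0,0,0,0,0],[0,0,0,0,0,0,0]]
  ]
}}

```text
t: 20.8
ee_pos: [0.5653, 0.0712, 0.1581]
orientation: [[-0.998, -0.055, -0.002], [-0.055, 0.998, -0.0], [0.002, 0.0, -1.0]]
contact_force: [0.9, 0.6, -0.1]
opening: 0.0
```

Emit:
{"api": "jog_arm", "payload": {
  "commands": [
    [[0,0,0,0,0,0,0],[0,0,0,0,0,0,0]]
  ]
}}

```text
t: 21.0
ee_pos: [0.5673, 0.0714, 0.1585]
orientation: [[-0.998, -0.055, 0.0], [-0.055, 0.998, 0.0], [-0.0, 0.0, -1.0]]
contact_force: [0.2, -0.6, 0.9]
opening: 0.002
```

```bash
python3 look.py w6|head -2; python3 - <<'E'
import numpy as np,cv2
from h import *
from station import bot
cal=bot.get_calibration("wrist");H=cal["hand_eye"]
o=bot.get_obs()
# side planes of the pusher block and the disc, tray y in mm
for n,T,R in(("wrist2",None,None),("w6",o["ee_pos"],o["orientation"])):
    a=np.load(n+".npz")
    if T is None:T,R=a["T"],a["R"]
    d=a["d"];v,u=np.mgrid[0:480,0:640]
    P=np.dstack([u,v,np.ones_like(u)])@np.linalg.inv(cal["camera_matrix"]).T*d[...,None]
    Q=(((P@H[:3,:3].T+H[:3,3])@R.T+T)-TC)@TR*1e3
    k=(d>0)&(Q[...,2]>135)&(Q[...,2]<149)&(abs(Q[...,0])<28)&(Q[...,1]>40)&(Q[...,1]<84)
    print(n,"+y side",np.percentile(Q[k][:,1],[10,50,90]).round(1),k.sum())
    k=(d>0)&(abs(Q[...,2]-157)<4)&(abs(Q[...,0])<28)&(Q[...,1]>25)&(Q[...,1]<84)
    print(" top",np.percentile(Q[k][:,1],[0.5,1,50,99,99.5]).round(1))
    k=(d>0)&(Q[...,2]>136)&(Q[...,2]<143)&(abs(Q[...,0])<10)&(Q[...,1]>25)&(Q[...,1]<40)
    if k.sum(): print(" disc",np.percentile(Q[k][:,1],[1,50,90,99,100]).round(1),k.sum())
    T=None
E
```

```text
[0.56734707 0.07138059 0.15847456] [ 0.16901445 -0.55302321  0.94090187]
pusher y: mean 48.77 1% 39.59 99% 56.97 z 158.4 n 4489
wrist2 +y side [68.  68.3 68.5] 826
 top [45.3 45.5 58.3 67.7 67.9]
 disc [31.6 34.7 36.  36.4 36.6] 339
w6 +y side [59.5 59.8 60. ] 877
 top [36.8 37.1 50.1 59.3 59.5]
```

The pusher has stalled: it moved only 0.1 mm over the last 6 mm of rolling. Its face is at tray y≈36–37 mm and the disc's face at 36.5 mm. One more light stroke will confirm this.

Emit:
{"api": "jog_arm", "payload": {
  "commands": [
    [[0,0,-0.5,0,0,0,0],[0,0,-0.3,0,0,0,0],[0,0,-0.1,0,0,0,0],[0,0,-0.03,0,0,0,0],[0,0,0,0,0,0,0]]
  ]
}}

```text
t: 21.55
ee_pos: [0.5673, 0.0714, 0.1493]
orientation: [[-0.998, -0.055, 0.0], [-0.055, 0.998, 0.0], [-0.0, 0.0, -1.0]]
contact_force: [-0.5, 0.9, 1.8]
opening: -0.004
```

Emit:
{"api": "jog_arm", "payload": {
  "commands": [
    [[0,0,-0.05,0,0,0,0],[0,0,0,0,0,0,0]]
  ]
}}

```text
t: 21.75
ee_pos: [0.5674, 0.0716, 0.1489]
orientation: [[-0.998, -0.055, 0.0], [-0.055, 0.998, 0.0], [-0.0, 0.0, -1.0]]
contact_force: [-0.1, -0.1, 3.0]
opening: -0.002
```

Emit:
{"api": "jog_arm", "payload": {
  "commands": [
    [[0.1,0.005,0,0,0,0,0],[0.1,0.005,0,0,0,0,0]]
  ]
}}

```text
t: 21.95
ee_pos: [0.5685, 0.0717, 0.1487]
orientation: [[-0.998, -0.055, -0.002], [-0.055, 0.998, 0.0], [0.002, 0.0, -1.0]]
contact_force: [-3.6, 0.6, 4.4]
opening: 0.0
```

Emit:
{"api": "jog_arm", "payload": {
  "commands": [
    [[0.1,0.005,0,0,0,0,0],[0.1,0.005,0,0,0,0,0]]
  ]
}}

```text
t: 22.15
ee_pos: [0.5707, 0.0715, 0.1486]
orientation: [[-0.998, -0.055, -0.001], [-0.055, 0.998, -0.0], [0.001, -0.0, -1.0]]
contact_force: [-3.8, 0.8, 4.3]
opening: 0.001
```

Emit:
{"api": "jog_arm", "payload": {
  "commands": [
    [[0.1,0.005,0,0,0,0,0],[0.1,0.005,0,0,0,0,0]]
  ]
}}

```text
t: 22.35
ee_pos: [0.5731, 0.0714, 0.1486]
orientation: [[-0.998, -0.055, -0.0], [-0.055, 0.998, -0.0], [0.001, -0.0, -1.0]]
contact_force: [-3.1, -0.0, 4.8]
opening: 0.001
```

Emit:
{"api": "jog_arm", "payload": {
  "commands": [
    [[0.05,0,-0.04,0,0,0,0],[0.1,0.005,0,0,0,0,0]]
  ]
}}

```text
t: 22.55
ee_pos: [0.5743, 0.0716, 0.1482]
orientation: [[-0.998, -0.055, -0.001], [-0.055, 0.998, -0.0], [0.001, -0.0, -1.0]]
contact_force: [-4.5, -0.5, 6.2]
opening: -0.0
```

Emit:
{"api": "jog_arm", "payload": {
  "commands": [
    [[0.1,0.005,-0.01,0,0,0,0],[0.1,0.005,0,0,0,0,0]]
  ]
}}

```text
t: 22.75
ee_pos: [0.5764, 0.0716, 0.1482]
orientation: [[-0.998, -0.055, -0.001], [-0.055, 0.998, -0.0], [0.001, -0.0, -1.0]]
contact_force: [-4.7, 0.1, 5.6]
opening: -0.001
```

Emit:
{"api": "jog_arm", "payload": {
  "commands": [
    [[0.1,0.005,0,0,0,0,0],[0.1,0.005,0,0,0,0,0]]
  ]
}}

```text
t: 22.95
ee_pos: [0.5784, 0.0716, 0.1482]
orientation: [[-0.998, -0.055, -0.001], [-0.055, 0.998, -0.0], [0.001, -0.0, -1.0]]
contact_force: [-4.1, 0.8, 5.5]
opening: 0.0
```

Emit:
{"api": "jog_arm", "payload": {
  "commands": [
    [[0.1,0.005,0,0,0,0,0],[0.1,0.005,0,0,0,0,0]]
  ]
}}

```text
t: 23.15
ee_pos: [0.5803, 0.0717, 0.1481]
orientation: [[-0.998, -0.055, -0.001], [-0.055, 0.998, -0.0], [0.001, -0.0, -1.0]]
contact_force: [-4.0, -0.7, 6.6]
opening: -0.002
```

Now I'll lift well clear and do the last checks.

Emit:
{"api": "jog_arm", "payload": {
  "commands": [
    [[0,0,0.5,0,0,0,0],[0,0,0.5,0,0,0,0],[-1.3,-0.03,0,0,0,0,0],[0,0,0,0,0,0,0],[0,0,0,0,0,0,0]]
  ]
}}

```text
t: 23.65
ee_pos: [0.5683, 0.0716, 0.1583]
orientation: [[-0.998, -0.055, 0.001], [-0.055, 0.998, 0.0], [-0.001, 0.0, -1.0]]
contact_force: [0.2, 0.7, 0.6]
opening: -0.001
```

```bash
python3 look.py w7|head -2; python3 - <<'E'
import numpy as np,cv2
a,b=[np.load(f"w{i}.npz")["p"] for i in(6,7)]
cv2.imwrite("pics/cmp2.png",np.hstack([cv2.resize(p[200:360,60:380,::-1],None,fx=1.2,fy=1.6) for p in(a,b)]))
E
```

```text
[0.56828629 0.0716201  0.15834891] [0.24875829 0.68188723 0.55083156]
pusher y: mean 48.77 1% 39.51 99% 56.94 z 158.3 n 4561
```

View pics/cmp2.png

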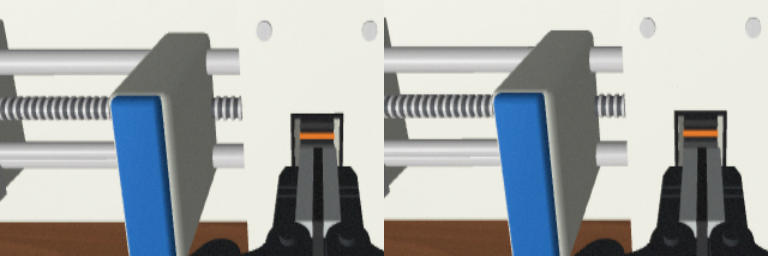

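Between the two frames the pusher (48.77 mm both times) and the orange mark (about y=135) did not change. The wheel is stalled with the pusher resting on the plunger. I'll retreat and check the clamp and bystanders.

Emit:
{"api": "jog_arm", "payload": {
  "commands": [
    [[0,0,4,0,0,0,0],[0,0,4,0,0,0,0],[0,-3,3,0,0,0,0],[0,-3,0,0,0,0,0],[0,0,0,0,0,0,0]]
  ]
}}

```text
t: 24.2
ee_pos: [0.5688, 0.006, 0.2697]
orientation: [[-0.999, -0.047, 0.003], [-0.047, 0.999, -0.003], [-0.003, -0.003, -1.0]]
contact_force: [-1.1, 0.4, -0.1]
opening: -0.004
```

Emit:
{"api": "jog_arm", "payload": {
  "commands": [
    [[0,0,0,0,0,0,0],[0,0,0,0,0,0,0],[0,0,0,0,0,0,0]]
  ]
}}

```text
t: 24.5
ee_pos: [0.5676, 0.0131, 0.2675]
orientation: [[-0.998, -0.057, -0.001], [-0.057, 0.998, 0.0], [0.001, 0.0, -1.0]]
contact_force: [-0.1, -0.2, -0.5]
opening: -0.003
```

```bash
python3 look.py w8|head -2; python3 - <<'E'
from station import bot
from h import *
w=np.load("w8.npz")["p"];s,_=bot.grab_frame("scene");t,_=bot.grab_frame("top")
s0=np.load("scene.npz")["p"]
im=np.hstack([cv2.resize(w,(400,300)),cv2.resize(s[130:340,130:470],(400,300))])
cv2.imwrite("pics/fin.png",im[:,:,::-1])
for n,(a,b,c,d) in dict(bottle=(180,245,410,460),rack=(245,285,140,195),beaker=(285,332,312,350)).items():
    print(n,np.abs(s[a:b,c:d].astype(int)-s0[a:b,c:d]).mean().round(2))
E
```

```text
[0.56763773 0.01307477 0.26751699] [-0.12382831 -0.17985446 -0.47346661]
pusher y: mean 47.62 1% 39.05 99% 55.89 z 158.4 n 1702
bottle 1.3
rack 1.33
beaker 1.09
```

View pics/fin.png

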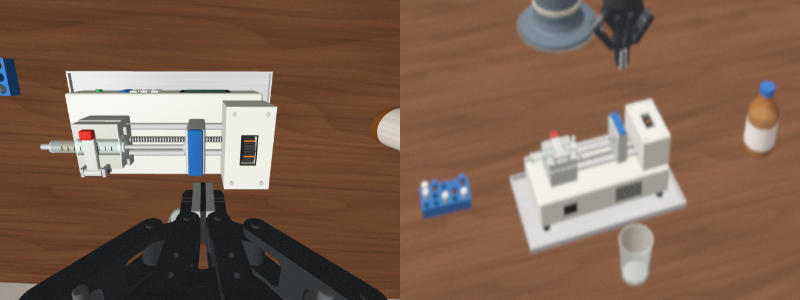

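Both views show the clamp lying on the barrel and the pusher at the plunger end; the bystanders are unmoved. One numeric check of the clamp slope and the gap remains.

```bash
python3 - <<'E'
from h import *
from station import bot
cal=bot.get_calibration("wrist");H=cal["hand_eye"];o=bot.get_obs();d=np.load("w8.npz")["d"]
v,u=np.mgrid[0:480,0:640]
P=np.dstack([u,v,np.ones_like(u)])@np.linalg.inv(cal["camera_matrix"]).T*d[...,None]
Q=(((P@H[:3,:3].T+H[:3,3])@o["orientation"].T+o["ee_pos"])-TC)@TR*1e3
k=(d>0)&(abs(Q[...,1]+85)<6)&(Q[...,0]>-24)&(Q[...,0]<15)&(Q[...,2]>140)
x,z=Q[k][:,0],Q[k][:,2];print("bar slope (rad, - = tip up)",np.polyfit(x,z,1).round(3),k.sum(),"z",np.percentile(z,[5,50,95]).round(1))
k=(d>0)&(Q[...,2]>134)&(Q[...,2]<144)&(abs(Q[...,0])<10)&(Q[...,1]>25)&(Q[...,1]<42)
print("disc",np.percentile(Q[k][:,1],[1,50,90,100]).round(1) if k.any() else None,k.sum())
k=(d>0)&(abs(Q[...,2]-157)<4)&(abs(Q[...,0])<28)&(Q[...,1]>25)&(Q[...,1]<84);print("block top",np.percentile(Q[k][:,1],[.5,50,99.5]).round(1))
E
```

```text
bar slope (rad, - = tip up) [-9.90000e-02  1.48586e+02] 721 z [147.3 148.5 152.9]
disc [26.6 32.6 33.6 33.6] 69
block top [35.8 47.3 58.4]
```

```bash
python3 - <<'E'
from h import *
from station import bot
cal=bot.get_calibration("wrist");H=cal["hand_eye"];o=bot.get_obs();a=np.load("w8.npz");d=a["d"];p=a["p"].astype(int)
v,u=np.mgrid[0:480,0:640]
P=np.dstack([u,v,np.ones_like(u)])@np.linalg.inv(cal["camera_matrix"]).T*d[...,None]
Q=(((P@H[:3,:3].T+H[:3,3])@o["orientation"].T+o["ee_pos"])-TC)@TR*1e3
for x in range(-36,40,4):
    k=(d>0)&(abs(Q[...,1]+85)<6)&(abs(Q[...,0]-x)<2)&(Q[...,2]>120)
    if k.any():print(x,np.median(Q[k][:,2]).round(1),k.sum(),p[k].mean(0).astype(int))
E
```

```text
-32 131.4 113 [172 173 165]
-28 148.0 194 [205 113 107]
-24 152.5 112 [231  95  89]
-20 152.4 103 [226 109 102]
-16 148.1 79 [224 223 217]
-12 148.1 103 [210 212 206]
-8 148.0 99 [214 216 211]
-4 148.3 76 [228 228 224]
0 148.2 76 [221 222 218]
4 148.3 80 [225 226 221]
8 147.9 99 [208 209 204]
12 148.1 98 [223 224 218]
16 147.9 89 [223 224 217]
20 148.0 94 [222 222 216]
24 148.8 104 [215 216 209]
28 150.1 70 [218 218 213]
32 148.8 16 [182 180 174]
```

The bar is level at 148.0–148.3 mm over its whole length, so the clamp is down; the earlier slope came from the thicker red tip. Handing in.

```bash
python3 -c "
from station import bot
print(bot.job_done(), bot.get_obs()['t'])"
```

```text
the job is handed in; nothing more can be done
the job is handed in; nothing more can be done
```

I shut the clamp by pressing straight down with the closed fingertips. I then rolled the thumbwheel in three full strokes, a shorter fourth and a confirming one, at about 6–8 N down, until the pusher met the plunger. The job was handed in at about 25 s; the hand-in gives no verdict.

**Clamp:** the bar is level, 148.0–148.3 mm high along its length. A first slope fit read 0.099 rad, but that came from the thicker red tip; a bin-by-bin check showed no slope.

**Pusher:** it moved about 11.6 mm in total, then stood still over the last 6 mm of rolling and through the confirming stroke, with the fingertip slipping on the wheel. Depth puts its face at tray y of about 36–37 mm and the plunger's end at about 36.5 mm.

**Less certain:** the tangential force never clearly rose when the pusher met the plunger, because the fingertip slips at about 4.5 N when pressed down with 6 N. That it rests against the plunger is therefore judged from the stall and the depth images. In the last picture the pusher partly hid the plunger's disc. A final depth reading of the disc gave 33.6 mm, which I put down to that and to a 1 mm offset in that frame.

**Forces:** the highest wheel load I read was about 9.5 N, from readings taken at the end of each short move.

**At the end:** the hand was clear about 0.1 m above the pump with no contact force beyond noise, and the scene image showed the bottle, rack and beaker unmoved.

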